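Nest the cups in the ultrasonic cleaner and hold its run button

ROBOT

A 7-joint arm with a two-finger parallel gripper is mounted at the origin on a cart in front of the work surface, level with it; the furniture and walls round the work are solid. World frame = base frame: x ahead of the robot, y to its left, z up, the work surface at z = 0. Lengths are in mm, angles in degrees, forces in N, time in s.
With the tool pointing down it reaches from about 400 to 875 mm from the base axis. Payload 4.4 kg.
Tool frame: the origin (TCP) lies between the finger pads; the fingertips stand 22 mm ahead of it and the grasp point (between the pads) lies 3 mm ahead of it; z points along the fingers, y is the direction in which the jaws open and shut (so a half turn about z gives the same grasp; the last joint's range is limited). The gripper opens to 85 mm and grips with 20 to 120 N. Pads are 22 mm wide; open, the fingers measure 114 mm over their backs; the gripper's body (76 mm by 85 mm) begins 54 mm behind the grasp point. The pads swing forward as they close: fully open they stand 13 mm farther back than shut.
Start: joints at [65.329, 36.005, 2.206, 86.941, -1.547, 57.084, -1.146], TCP at [231.923, -607.231, 253.313] pointing down, gripper open.
Joint ranges: [-175.42, 175.42], [-21.48, 121.26], [-71.46, 75.88], [10.55, 141.38], [-63.04, 243.04], [13.31, 113.54], [-168.57, 168.57]. Speed limits (degrees/s): [147.25, 147.25, 180, 180, 180, 180, 180].

INTERFACE

Orientations are given as a 3x3 rotation matrix whose columns are the frame's x, y, z axes.
In Python, from cell import bot gives the robot as it stands.
- The arm moves only by the tool jog_arm, never from a script. Its argument "steps" is a list of rows, each a list of 3 entries, a list of its own where there are three numbers: the finger opening in mm, from 0 to 85.4, then the shift along the tool's x, y, z each as a share of 200 mm, from -1 to 1, then the turn, a rotation vector about the tool's x, y, z each as a share of pi/2 rad, from -1 to 1. A call has 1 to 12 rows; each row is the pose to reach, as a shift and turn from the pose measured when the call began, along the tool's axes at that moment; what a row does not reach only later rows make up. A row lasts 1/8 s, in which the tool goes at most 62.5 mm and 10.7 degrees, less where a joint would pass 70% of its speed; a pose out of reach is approached as far as the arm can. A call with a number of a shift or a turn outside -1 to 1 is refused whole. A call with a gripper value outside its range is refused whole. The fingers move at their own pace and stop on an object; "newtons" is the grip in N (left out, the last holds). Time passes only in rows, so rows that repeat a pose let the fingers close. It gives the time, the measured TCP pose, the force and the opening at its end, in the units of the state.
- bot.observe(): the state, without advancing time (a new reading comes with each control period).
- bot.get_image(name): name is "scene" or "top" or "wrist"; returns (picture, depth): 480x640x3 uint8, red, green, blue; 480x640 float32, mm along the optical axis (not along the pixel's ray), 0 where there is no reading.
- bot.camera_params(name): a dict with "mtx" (3x3 intrinsics, pixels), "extrinsics" (4x4, takes a point from camera to world coordinates). Camera axes: x right, y down, z forward; pixel columns grow to the right and rows downward; lengths in mm; the calibration is good to about 2 mm. A picture is of the moment at which its call begins: read the wrist's pose just before it. camera_params takes no time and is no camera call; for the wrist camera it gives the pose at the moment of the call.
- bot.job_done(): hands the job in, once; it reports no verdict.
The state is a dict: "time_s": time; "joint_pos": joint angles; "dq": joint speeds; "joint_torque": joint torques, N m; "eef_pos": TCP position; "tool_rot": TCP orientation; "wrist_force": force on the tool from outside, world axes, zero at the start; "wrist_torque": the same for the moment, N m; "finger_gap": finger opening in mm.
Only numpy, scipy, OpenCV 4.12 (cv2) and the standard library are available. Lean on these libraries where they do the work, as an engineer would, in place of code of your own. Each camera call takes 0.05 s, during which the arm holds its last target.

TASK

Stand the wide steel cup upright on the floor of the ultrasonic cleaner's round tub and let go of it, then stand the narrow blue cup upright inside the steel cup and let go. Only then press the cleaner's hold-to-run button with the fingertips to its middle position, so that the green part of its stem meets the collar, never down to the stop; keep it there for two seconds or more and finish while still holding it pressed. Leave the three small lidded containers standing near by where they are.

Things in the scene. Friction and masses are not known exactly. Their poses are not given: they have to be found in the camera images.
- cleaner: White bench-top ultrasonic cleaner, fixed in each run, 240 mm along its x, 130 mm along its y, housing top 74 mm above the desk. Origin: centre of its underside, on the desk; z up. At its +x end (62 mm from the origin) is the open round steel tub; at its -x end (68 mm from the origin) is the button, standing up from a grey panel. Both lie on its x axis, 130 mm apart.
- tub_floor (a point): Centre of the tub's inner floor, 37 mm above the desk. The tub is a steel cylinder of 64 mm inner diameter and 40 mm depth; its rim is 77 mm above the desk. Axes as those of the cleaner, z up.
- button_top (a point): Centre of the flat top of the button's round black cap (36 mm diameter, 10 mm thick); at rest 112 mm above the desk, and it goes straight down with the button. Under the cap is a stem 24 mm across, standing out of a black collar whose top is 78 mm above the desk.
- run_button (a joint): Travel of the spring-loaded hold-to-run button, m: 0 at rest (up), grows as it is pressed straight down, 0.020 at the stop. It runs from 0.006 to 0.014 (middle 0.010, the green part of the stem at the collar; white stem there means too little, red too much). Beyond 0.0175 it trips. Springs back when let go. It needs about 1 N to start, 4 N at 0.006, 6 N at 0.010, 8 N at 0.014, 9.5 N at 0.0175.
- wide_cup: Open, round stainless-steel cup, 68 mm tall, 70 g; outer diameter 45 mm at the foot and 50 mm at the rim, walls 3 mm, floor 4 mm thick. Origin: centre of its underside; z up its axis. Starts upright on the desk. In the tub its rim stands 28 mm above the tub's rim, which is where it can be gripped there (7 mm of free gap round it inside the tub, too little for fingers).
- narrow_cup: Open, round blue plastic cup, 92 mm tall, 50 g; outer diameter 31 mm at the foot and 34 mm at the rim, walls 2.5 mm. Origin: centre of its underside; z up its axis. Starts upright on the desk. Inside the steel cup (inner diameter 39 mm at the floor, 44 mm at the rim) its underside is 4 mm above the steel cup's underside and its rim stands 28 mm above the steel cup's rim.
- microscope: Fixed white microscope with black eyepieces, to the left (+y) of the cups and the cleaner; part of the furniture, not used. About 390 mm tall; seen from the robot base it covers x 0.27 to 0.57 m and y -0.06 to 0.17 m, and a thin black stage arm reaches on to about y -0.09 m, roughly 160 mm above the desk. A gripper coming from its far side must pass over it, with the fingertips at 0.42 m or more above the desk.
- jar_blue: Bystander: small white jar with a blue lid, 28 mm wide, 42 mm tall. Origin: centre of its underside.
- sample_cup: Bystander: specimen cup with a red screw lid, 60 mm wide, 70 mm tall. Origin: centre of its underside.
- jar_cream: Bystander: small white jar with a beige lid, 30 mm wide, 36 mm tall. Origin: centre of its underside.

How it is judged (in metres and radians):
On the way, in this order (a step that is already met when the one before it is completed fails the run):
1. the wide steel cup stands upright on the floor of the tub, let go (horizontal distance between wide_cup and tub_floor below 0.012 m and z of wide_cup in the frame of tub_floor between -0.006 and 0.006 m and angle between wide_cup's own z axis and vertical below 0.1 rad and contact force between the fingers and wide_cup below 0.2 N and linear speed of wide_cup below 0.03 m/s), for 0.2 s.
2. the narrow blue cup stands upright inside the steel cup in the tub, let go (horizontal distance between wide_cup and tub_floor below 0.012 m and z of wide_cup in the frame of tub_floor between -0.006 and 0.006 m and angle between wide_cup's own z axis and vertical below 0.1 rad and horizontal distance between narrow_cup and wide_cup below 0.01 m and z of narrow_cup in the frame of wide_cup between 0 and 0.01 m and angle between narrow_cup's own z axis and vertical below 0.12 rad and contact force between the fingers and narrow_cup below 0.2 N and linear speed of narrow_cup below 0.03 m/s), for 0.2 s.
3. the fingers keep the button in its middle (green) position for two seconds (horizontal distance between wide_cup and tub_floor below 0.012 m and z of wide_cup in the frame of tub_floor between -0.006 and 0.006 m and angle between wide_cup's own z axis and vertical below 0.1 rad and horizontal distance between narrow_cup and wide_cup below 0.01 m and z of narrow_cup in the frame of wide_cup between 0 and 0.01 m and angle between narrow_cup's own z axis and vertical below 0.12 rad and value of joint run_button between 0.006 and 0.014 m and velocity of joint run_button between -0.01 and 0.01 m/s and contact force between the fingers and cleaner above 2 N), for 2 s.
At the end, for the whole second after the job is handed in: Finishes with the fingers pressing the button (over 2 N), still, at 6 to 14 mm travel; steel cup on the tub floor (12 mm of centre, 6 mm of height, tilt under 0.1 rad), blue cup on the steel cup's floor (10 mm of axis, under 6 mm off it, tilt under 0.12 rad) (all of step 3); the arm keeps its last pose, push and grip.
It fails at once if the button is pressed on to its stop (beyond 17.5 mm) and trips (value of joint run_button above 0.0175 m).
It fails at once if the button is pressed 6 mm or more while the cups are not nested in the tub (value of joint run_button above 0.006 m and not (horizontal distance between wide_cup and tub_floor below 0.012 m and z of wide_cup in the frame of tub_floor between -0.006 and 0.006 m and angle between wide_cup's own z axis and vertical below 0.1 rad and horizontal distance between narrow_cup and wide_cup below 0.01 m and z of narrow_cup in the frame of wide_cup between 0 and 0.01 m and angle between narrow_cup's own z axis and vertical below 0.12 rad)).
It fails at once if the blue-lidded jar is moved more than 30 mm (distance of jar_blue from where it was at the start of the episode above 0.03 m).
It fails at once if the red-lidded specimen cup is moved more than 30 mm (distance of sample_cup from where it was at the start of the episode above 0.03 m).
It fails at once if the beige-lidded jar is moved more than 30 mm (distance of jar_cream from where it was at the start of the episode above 0.03 m).
It also fails if it takes over 72 s, if anything falls off the work surface, if the arm or the gripper's body presses on something with over 40 N, if the wrist force passes 120 N, or if a joint passes its speed limit or range.

## Working session

There is one attempt and no reset: what is moved stays moved. The work goes in short steps, Python scripts to look and compute and a tool call to move; the robot and the scene stay as the last step left them, time stands still between calls to the robot, and variables do not carry over. Pictures are saved under pics/ and viewed, and the job is handed in when it is done.

Besides the shell and the picture viewer there is one more tool, called after ">>>" in YAML: its name, and indented under it one key for each argument. jog_arm: Moves the arm, as the interface text tells. Shift numbers are shares of 200 mm and turn numbers shares of pi/2 rad, none past 1 either way. Its arguments: {"type":"object","properties":{"steps":{"type":"array"},"newtons":{"type":"number"}},"required":["steps"]}

```bash
mkdir -p pics; ls; python3 - <<'E'
from cell import bot
import cv2,numpy as np
s=bot.observe(); print(s)
for n in ["scene","top"]:
    im,d=bot.get_image(n); p=bot.camera_params(n)
    np.savez(f"{n}0.npz",im=im,d=d,**p)
    cv2.imwrite(f"pics/{n}0.png",im[:,:,::-1]); print(n,p)
E
```

```text
pics
{'time_s': 0.0, 'joint_pos': array([65.32803419, 36.05939158,  2.20219046, 86.99596003, -1.54815815,
       57.08319321, -1.14501535]), 'dq': array([ 0.02572229,  0.08042186, -0.01119298,  0.10877429,  0.04394695,
        0.02222626,  0.01088262]), 'joint_torque': array([ 6.64073086e-04, -5.63387024e+01,  1.22672796e+00, -1.93443489e+01,
        1.11374364e-02,  1.03176810e-02, -1.84004040e-05]), 'eef_pos': array([ 231.72906904, -606.66899249,  252.38375993]), 'tool_rot': array([[ 9.34189100e-01,  3.56777605e-01, -6.82263161e-04],
       [ 3.56778257e-01, -9.34187416e-01,  1.77378915e-03],
       [-4.51341393e-06, -1.90047116e-03, -9.99998194e-01]]), 'wrist_force': array([0.53726277, 0.78166688, 0.0544723 ]), 'wrist_torque': array([-0.07107324, -0.0404314 ,  0.01933911]), 'finger_gap': 85.67820583528791}
scene {'mtx': array([[540.2539172 ,   0.        , 322.00952764],
       [  0.        , 540.2539172 , 243.66451709],
       [  0.        ,   0.        ,   1.        ]]), 'extrinsics': array([[-5.75734356e-01,  6.35434237e-01, -5.14541818e-01,
         1.02605316e+03],
       [ 8.17445664e-01,  4.60939505e-01, -3.45423451e-01,
         1.77552799e+02],
       [ 1.76787638e-02, -6.19482126e-01, -7.84811670e-01,
         8.69438835e+02],
       [ 0.00000000e+00,  0.00000000e+00,  0.00000000e+00,
         1.00000000e+00]])}
top {'mtx': array([[493.96748539,   0.        , 319.61445301],
       [  0.        , 493.96748539, 231.06774203],
       [  0.        ,   0.        ,   1.        ]]), 'extrinsics': array([[-1.06317969e-02, -9.92355223e-01,  1.22955588e-01,
         4.03292446e+02],
       [-9.99918985e-01,  1.14115395e-02,  5.63915260e-03,
        -1.69597337e+02],
       [-6.99915509e-03, -1.22885673e-01, -9.92396152e-01,
         1.00567771e+03],
       [ 0.00000000e+00,  0.00000000e+00,  0.00000000e+00,
         1.00000000e+00]])}
```

View pics/scene0.png

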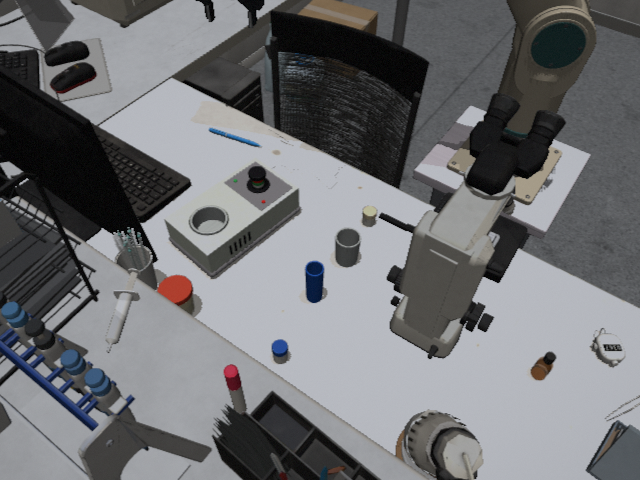

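View pics/top0.png

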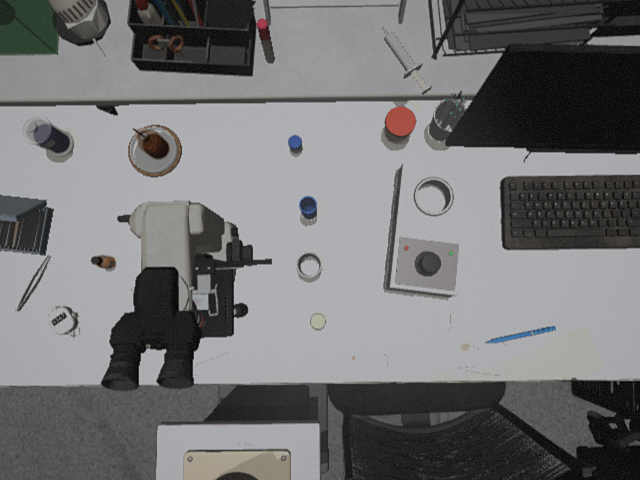

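The top view shows the steel cup rim near (309,265), the blue cup rim near (308,203), the tub near (434,195) and the button near (428,263). The jars are at (295,143) for blue and (318,321) for cream, and the red-lidded cup is at (400,122). Next I'll measure these positions.

```bash
cat > h.py <<'E'
import numpy as np,cv2
def ray(p,u,v,z):
    K=p["mtx"];T=p["extrinsics"]
    d=T[:3,:3]@np.linalg.solve(K,[u,v,1.]);o=T[:3,3]
    return o+d*(z-o[2])/d[2]
def pt(p,u,v,dep):
    return (p["extrinsics"]@np.r_[np.linalg.solve(p["mtx"],[u,v,1.])*dep,1])[:3]
def proj(p,P):
    q=np.linalg.inv(p["extrinsics"])@np.r_[P,1]; a=p["mtx"]@q[:3]; return a[:2]/a[2]
E
python3 - <<'E'
import numpy as np,cv2
from h import *
for n in ["top","scene"]:
    p=dict(np.load(n+"0.npz")); im=p["im"];d=p["d"]
    # cloud
    v,u=np.mgrid[:480,:640]
    K=p["mtx"];T=p["extrinsics"]
    c=np.stack([(u-K[0,2])/K[0,0]*d,(v-K[1,2])/K[1,1]*d,d],-1)@T[:3,:3].T+T[:3,3]
    np.save(n+"_cloud.npy",c)
    print(n)
    def rep(name,zlo,zhi,x0,x1,y0,y1,h):
        m=(c[...,2]>zlo)&(c[...,2]<zhi)&(c[...,0]>x0)&(c[...,0]<x1)&(c[...,1]>y0)&(c[...,1]<y1)&(d>0)
        k=cv2.connectedComponentsWithStats(m.astype(np.uint8)*1)
        for i in range(1,k[0]):
            if k[2][i,4]<30: continue
            q=np.argwhere(k[1]==i)[:,::-1].astype(np.float32)
            (a,b),r=cv2.minEnclosingCircle(q)
            P=c[k[1]==i]
            print(name,"px",round(a,1),round(b,1),round(r,1),"ray",ray(p,a,b,h).round(1),"zmed",np.median(P[:,2]).round(1),"bbox",P.min(0).round(),P.max(0).round(),len(P))
    rep("steel",58,76,250,420,-230,-100,68)
    rep("blue",82,100,380,520,-230,-100,92)
    rep("but",104,118,200,500,-500,-280,112)
    rep("tubrim",75,84,200,600,-520,-280,77)
    rep("jarb",30,50,480,650,-200,-80,42)
    rep("cream",28,44,180,290,-230,-100,36)
    rep("red",60,80,500,700,-450,-250,70)
E
```

```text
top
but px 430.5 262.5 10.1 ray [ 454.5 -364.2  112. ] zmed 111.6 bbox [ 437. -382.  104.] [ 472. -347.  116.] 318
tubrim px 433.3 199.2 22.3 ray [ 577.1 -381.7   77. ] zmed 76.6 bbox [ 539. -424.   75.] [ 600. -341.   81.] 177
tubrim px 430.1 263.6 40.6 ray [ 454.5 -371.    77. ] zmed 76.2 bbox [ 397. -432.   75.] [ 520. -302.   82.] 1438
red px 457.0 140.0 9.1 ray [ 695. -434.   70.] zmed 70.0 bbox [ 693. -450.   60.] [ 699. -418.   80.] 71
red px 430.4 205.4 50.2 ray [ 566.4 -377.3   70. ] zmed 73.8 bbox [ 500. -450.   60.] [ 648. -306.   80.] 4222
scene
but px 257.4 173.0 8.9 ray [ 458.7 -362.8  112. ] zmed 110.7 bbox [ 437. -384.  104.] [ 474. -349.  115.] 210
tubrim px 255.2 186.1 21.3 ray [ 464.3 -367.1   77. ] zmed 76.6 bbox [ 409. -403.   75.] [ 499. -322.   84.] 351
tubrim px 258.5 202.5 8.3 ray [ 495.5 -333.1   77. ] zmed 75.9 bbox [ 479. -351.   75.] [ 502. -316.   78.] 45
tubrim px 209.6 217.0 17.8 ray [ 580.6 -385.2   77. ] zmed 76.3 bbox [ 547. -424.   75.] [ 600. -346.   81.] 123
jarb px 314.7 285.2 8.9 ray [ 571.1 -141.5   42. ] zmed 40.3 bbox [ 558. -157.   30.] [ 585. -128.   50.] 101
red px 217.0 216.0 50.2 ray [ 566.2 -380.3   70. ] zmed 73.1 bbox [ 500. -450.   60.] [ 650. -306.   79.] 3611
```

```bash
python3 - <<'E'
import cv2
im=cv2.imread('pics/top0.png');cv2.imwrite('pics/topc.png',cv2.resize(im[100:340,270:480],None,fx=2.5,fy=2.5,interpolation=2))
E
```

```text
(no output)
```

View pics/topc.png

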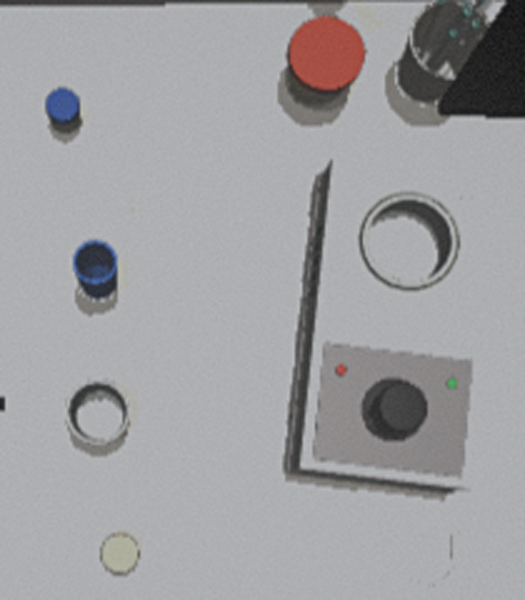

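```bash
python3 - <<'E'
import numpy as np,cv2
from h import *
p=dict(np.load("top0.npz"));s=dict(np.load("scene0.npz"))
for n,u,v,h in [("steel",309.2,265.6,68),("blue",308.4,205.2,92),("tub",433.6,196.4,77),("button",430.8,262.4,112),("jarb",295.2,142.3,42),("cream",317.8,321.2,36),("red",400.4,121.2,70)]:
    P=ray(p,u,v,h); print(n,P.round(1),"in scene px",proj(s,P).round(1))
c=np.load("top_cloud.npy")
# circle fits of rim points from cloud (both views)
for n in ["top","scene"]:
    c=np.load(n+"_cloud.npy")
    for nm,x,y,R,h in [("steel",430,-150,45,68),("blue",555,-147,35,92),("button",455,-366,30,112),("tub",582,-382,50,77)]:
        m=(np.hypot(c[...,0]-x,c[...,1]-y)<R)&(abs(c[...,2]-h)<6)
        Q=c[m][:,:2]; 
        if len(Q)<8: print(n,nm,len(Q)); continue
        hull=cv2.minEnclosingCircle(Q.astype(np.float32))
        print(n,nm,len(Q),"median z",np.median(c[m][:,2]).round(1),"circ",np.round(hull[0],1),round(hull[1],1))
# lateral edges of housing for yaw
im=p["im"]
hsv=cv2.cvtColor(im,cv2.COLOR_RGB2HSV)
E
python3 - <<'E'
import cv2,numpy as np
im=cv2.imread('pics/scene0.png');cv2.imwrite('pics/sc.png',cv2.resize(im[150:380,160:390],None,fx=2.6,fy=2.6,interpolation=2))
E
```

```text
steel [ 453.7 -143.8   68. ] in scene px [349.5 235.7]
blue [ 565.6 -143.9   92. ] in scene px [315.6 266.7]
tub [ 582.5 -382.5   77. ] in scene px [210.  218.2]
button [ 454.7 -364.7  112. ] in scene px [257.9 171.5]
jarb [ 703.1 -116.9   42. ] in scene px [281.1 344.8]
cream [ 347.8 -158.7   36. ] in scene px [370.7 210. ]
red [ 734.4 -325.    70. ] in scene px [176.  288.1]
top steel 94 median z 67.9 circ [ 455.7 -142.6] 24.5
top blue 87 median z 91.2 circ [ 566.5 -141.9] 16.8
top button 314 median z 111.6 circ [ 454.4 -364.6] 18.0
top tub 1191 median z 74.4 circ [ 582.  -381.9] 50.0
scene steel 104 median z 66.1 circ [ 454.3 -144.4] 25.8
scene blue 112 median z 90.1 circ [ 568.7 -143.8] 17.7
scene button 197 median z 110.8 circ [ 456.2 -366.6] 19.2
scene tub 917 median z 73.8 circ [ 582.  -381.9] 49.9
```

View pics/sc.png

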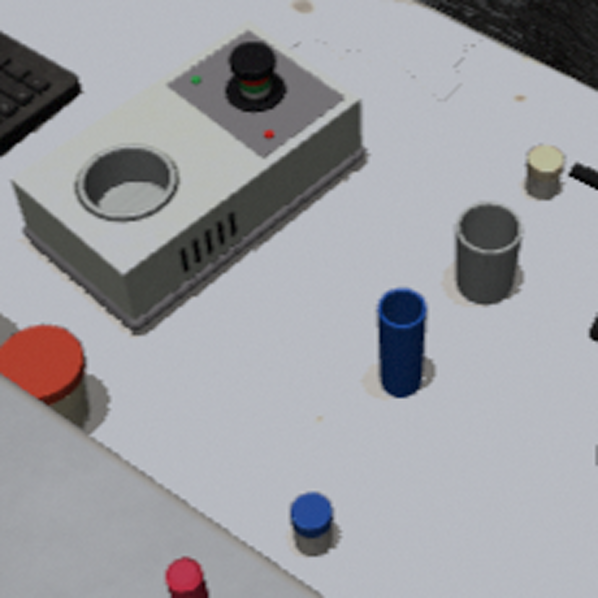

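```bash
python3 - <<'E'
import numpy as np
from h import *
s=dict(np.load("scene0.npz"))
print(ray(s,347.3,239.2,68),ray(s,315,268.1,92),ray(s,209.2,220,77))
for n in ["top","scene"]:
    c=np.load(n+"_cloud.npy").reshape(-1,3)
    for zl in range(100,420,40):
        m=(c[:,2]>zl)&(c[:,2]<zl+40)&(c[:,0]>250)&(c[:,0]<600)&(c[:,1]>-200)&(c[:,1]<200)
        if m.sum()<5: continue
        Q=c[m]; print(n,zl,m.sum(),"ymin",np.sort(Q[:,1])[:3].round(),"at",Q[np.argsort(Q[:,1])[1]].round(), "x>400 ymin", np.sort(Q[Q[:,0]>400][:,1])[:2].round())
E
```

```text
[ 463.46250208 -142.42609719   68.        ] [ 568.6779555  -142.94378145   92.        ] [ 586.66804191 -380.63642377   77.        ]
top 100 218 ymin [-25. -25. -25.] at [371. -25. 107.] x>400 ymin [7. 7.]
top 140 3199 ymin [-83. -83. -82.] at [460. -83. 175.] x>400 ymin [-83. -83.]
top 180 355 ymin [7. 7. 7.] at [514.   7. 187.] x>400 ymin [7. 7.]
top 220 387 ymin [6. 7. 7.] at [501.   7. 258.] x>400 ymin [6. 7.]
top 260 4670 ymin [7. 7. 7.] at [503.   7. 264.] x>400 ymin [7. 7.]
top 300 3832 ymin [-1. -1. -1.] at [351.  -1. 314.] x>400 ymin [23. 23.]
top 340 4078 ymin [-1. -1. -1.] at [289.  -1. 352.] x>400 ymin [33. 33.]
scene 100 837 ymin [6. 7. 7.] at [536.   7. 127.] x>400 ymin [6. 7.]
scene 140 2968 ymin [-86. -86. -85.] at [454. -86. 172.] x>400 ymin [-86. -86.]
scene 180 1259 ymin [6. 6. 6.] at [534.   6. 216.] x>400 ymin [6. 6.]
scene 220 1550 ymin [6. 6. 6.] at [533.   6. 236.] x>400 ymin [6. 6.]
scene 260 5115 ymin [6. 6. 7.] at [535.   6. 266.] x>400 ymin [6. 6.]
scene 300 3094 ymin [-2. -2. -1.] at [360.  -2. 327.] x>400 ymin [22. 22.]
scene 340 2577 ymin [-2. -2. -1.] at [298.  -2. 353.] x>400 ymin [34. 34.]
```

```bash
python3 - <<'E'
import numpy as np,cv2
from cell import bot
p=bot.camera_params("wrist");s=bot.observe()
T=np.eye(4);T[:3,:3]=s["tool_rot"];T[:3,3]=s["eef_pos"]
print(p["mtx"],np.round(np.linalg.inv(T)@p["extrinsics"],3))
R=s["tool_rot"]
# target: tool y = +x world, z down => x = y cross z = (1,0,0)x(0,0,-1)=(0,1,0)
from scipy.spatial.transform import Rotation as Q
G=np.array([[0,1,0],[1,0,0],[0,0,-1.]])
print("turn share",Q.from_matrix(R.T@G).as_rotvec()/(np.pi/2))
for P in [(232,-450,300),(440,-300,330),(457,-220,250),(457,-143.5,250)]:
    print(P,(R.T@(np.array(P)-s["eef_pos"])/200).round(3))
E
```

```text
[[348.33249113   0.         322.9289158 ]
 [  0.         348.33249113 241.73939684]
 [  0.           0.           1.        ]] [[-0.00000e+00 -9.60000e-01 -2.81000e-01  7.07610e+01]
 [ 1.00000e+00  0.00000e+00 -1.00000e-03  3.44000e-01]
 [ 1.00000e-03 -2.81000e-01  9.60000e-01 -1.21212e+02]
 [ 0.00000e+00  0.00000e+00  0.00000e+00  1.00000e+00]]
turn share [-9.70872331e-04 -6.42318683e-04 -7.67748039e-01]
(232, -450, 300) [ 0.281 -0.732 -0.236]
(440, -300, 330) [ 1.52  -1.062 -0.386]
(457, -220, 250) [ 1.742 -1.404  0.015]
(457, -143.5, 250) [ 1.879 -1.762  0.015]
```

>>> jog_arm:
  steps:
    - [70, [0.3, -0.28, -0.1], [0, 0, 0.1]]
    - [70, [0.6, -0.56, -0.15], [0, 0, 0.2]]
    - [70, [0.8, -0.76, -0.15], [0, 0, 0.3]]
    - [70, [0.95, -0.9, -0.15], [0, 0, 0.4]]
    - [70, [0.95, -0.9, -0.15], [0, 0, 0.45]]
    - [70, [0.95, -0.9, -0.15], [0, 0, 0.45]]
  newtons: 40

```text
time_s: 0.85
eef_pos: [345.8, -369.5, 282.8]
tool_rot: [[0.943, -0.332, -0.001], [-0.332, -0.943, 0.002], [-0.001, -0.002, -1.0]]
wrist_force: [0.4, -0.1, -0.1]
finger_gap: 69.8
```

>>> jog_arm:
  steps:
    - [70, [0.08, -0.3, 0], [0, 0, 0]]
    - [70, [0.16, -0.6, 0.1], [0, 0, 0]]
    - [70, [0.25, -0.85, 0.2], [0, 0, 0]]
    - [70, [0.25, -0.98, 0.27], [0, 0, 0]]
    - [70, [0.25, -0.98, 0.27], [0, 0, 0]]
    - [70, [0.25, -0.98, 0.27], [0, 0, 0]]

```text
time_s: 1.6
eef_pos: [457.4, -203.6, 229.3]
tool_rot: [[0.943, -0.334, -0.001], [-0.334, -0.943, 0.0], [-0.001, -0.0, -1.0]]
wrist_force: [-0.4, 0.4, 0.3]
finger_gap: 70.1
```

```bash
cat > wr.py <<'E'
import sys,numpy as np,cv2
from cell import bot
from h import *
def wrist(name):
    p=bot.camera_params("wrist");s=bot.observe();im,d=bot.get_image("wrist")
    np.savez(name+".npz",im=im,d=d,R=s["tool_rot"],P=s["eef_pos"],**p); cv2.imwrite(f"pics/{name}.png",im[:,:,::-1])
    v,u=np.mgrid[:480,:640];K=p["mtx"];T=p["extrinsics"]
    c=np.stack([(u-K[0,2])/K[0,0]*d,(v-K[1,2])/K[1,1]*d,d],-1)@T[:3,:3].T+T[:3,3]; c[d<=0]=np.nan
    print(s["time_s"],s["eef_pos"].round(1),s["wrist_force"].round(1),s["finger_gap"])
    return p,s,im,d,c
def circ(c,x,y,R,h,tol=6,iters=4):
    m=(np.hypot(c[...,0]-x,c[...,1]-y)<R)&(abs(c[...,2]-h)<tol)
    Q=c[m][:,:2]
    if len(Q)<8: return None,len(Q)
    from scipy.optimize import least_squares
    # algebraic fit
    A=np.c_[2*Q,np.ones(len(Q))];z=np.linalg.lstsq(A,(Q**2).sum(1),rcond=None)[0]
    return z[:2].round(1),round(float(np.sqrt(z[2]+z[0]**2+z[1]**2)),1),len(Q),np.round(cv2.minEnclosingCircle(Q.astype(np.float32)),1) if 0 else tuple(np.round(v,1) for v in cv2.minEnclosingCircle(Q.astype(np.float32)))
E
python3 - <<'E'
from wr import *
p,s,im,d,c=wrist("w1")
print(circ(c,457,-143,40,68),circ(c,567,-143,30,92))
E
```

```text
1.6 [ 457.4 -203.6  229.3] [-0.4  0.4  0.3] 70.13359646559161
(array([ 457. , -144.5]), 23.1, 815, (array([ 456.6, -144.1]), np.float64(24.9))) (array([ 567.2, -144.3]), 15.4, 786, (array([ 567.4, -143.8]), np.float64(16.9)))
```

View pics/w1.png

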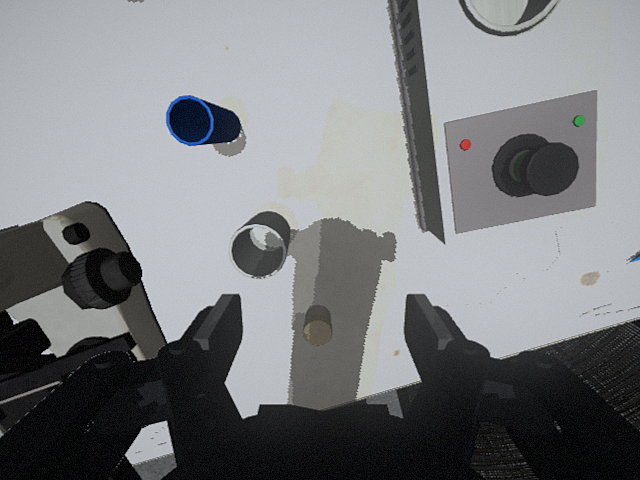

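```bash
python3 - <<'E'
from cell import bot
s=bot.observe();print(s["joint_pos"].round(1))
import numpy as np
c=np.load("w1.npz")
E
```

```text
[ 13.7  26.   10.1 112.1  -6.6  42.4 -81.9]
```

>>> jog_arm:
  steps:
    - [75, [0, 0, 0], [0, 0, 0.12]]
    - [75, [0, 0, 0], [0, 0, 0.24]]
    - [75, [0, -0.05, 0], [0, 0, 0.36]]
    - [75, [-0.02, -0.1, 0.1], [0, 0, 0.48]]
    - [75, [-0.06, -0.18, 0.2], [0, 0, 0.6]]
    - [75, [-0.1, -0.28, 0.3], [0, 0, 0.6]]
    - [75, [-0.1, -0.28, 0.35], [0, 0, 0.6]]
    - [75, [-0.1, -0.28, 0.35], [0, 0, 0.6]]

```text
time_s: 2.65
eef_pos: [457.2, -146.1, 159.7]
tool_rot: [[0.282, -0.96, 0.0], [-0.96, -0.282, -0.001], [0.001, 0.0, -1.0]]
wrist_force: [-0.5, 0.6, 1.2]
finger_gap: 75.0
```

```bash
python3 - <<'E'
from wr import *
p,s,im,d,c=wrist("w2")
print(circ(c,457,-143,40,68),s["joint_pos"].round(1), (s["tool_rot"].T@(np.array([456.8,-144.2,66])-s["eef_pos"])/200).round(3))
E
```

```text
2.65 [ 457.2 -146.1  159.7] [-0.5  0.6  1.2] 74.97378675809898
(array([ 456.7, -145. ]), 23.0, 1366, (array([ 456.8, -144.3]), np.float64(25.1))) [  -0.5   32.4   21.7  119.3  -21.9   32.1 -126.8] [-0.01  -0.001  0.468]
```

View pics/w2.png

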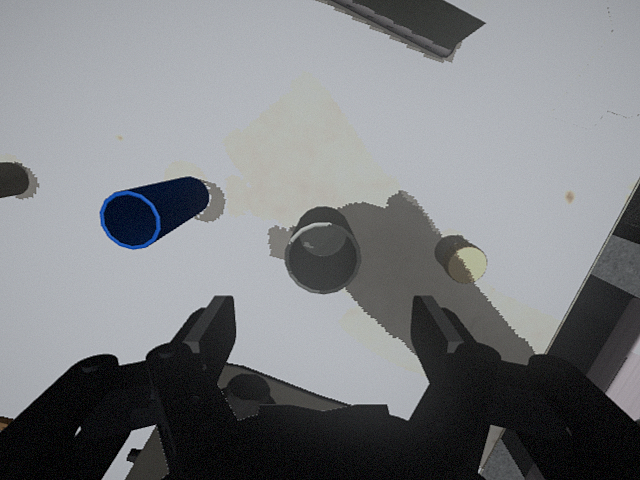

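>>> jog_arm:
  steps:
    - [75, [-0.01, 0, 0.2], [0, 0, 0]]
    - [75, [-0.01, 0, 0.35], [0, 0, 0]]
    - [75, [-0.01, 0, 0.47], [0, 0, 0]]
    - [75, [-0.01, 0, 0.47], [0, 0, 0]]
    - [30, [-0.01, 0, 0.47], [0, 0, 0]]
    - [30, [-0.01, 0, 0.47], [0, 0, 0]]
    - [30, [-0.01, 0, 0.47], [0, 0, 0]]
    - [30, [-0.01, 0, 0.47], [0, 0, 0]]
    - [30, [-0.01, 0, 0.47], [0, 0, 0]]
  newtons: 40

```text
time_s: 3.82
eef_pos: [457.8, -145.2, 67.6]
tool_rot: [[0.281, -0.96, 0.004], [-0.96, -0.281, -0.002], [0.003, -0.003, -1.0]]
wrist_force: [-1.4, -1.6, 6.8]
finger_gap: 48.1
```

```bash
python3 - <<'E'
from wr import *
p,s,im,d,c=wrist("w3")
print(s["joint_pos"].round(1))
E
```

```text
3.825 [ 457.8 -145.2   67.6] [-1.4 -1.6  6.8] 48.067718672000154
[   5.3   41.6   13.3  122.3  -28.    18.8 -121.7]
```

View pics/w3.png

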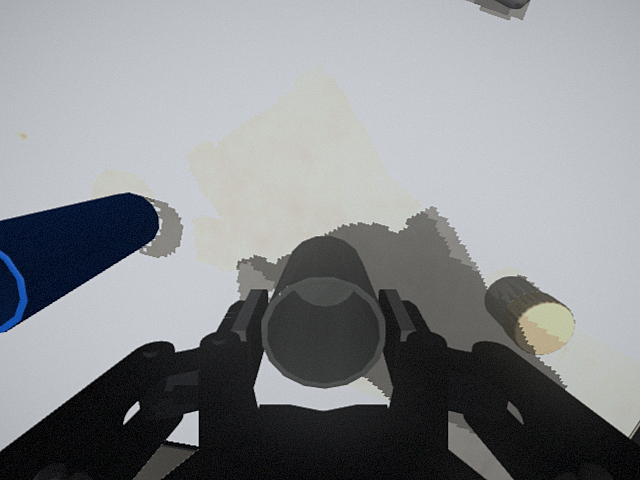

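```bash
python3 - <<'E'
import numpy as np
for n in ["top","scene"]:
    c=np.load(n+"_cloud.npy").reshape(-1,3)
    for zl in range(100,600,50):
        m=(c[:,2]>zl)&(c[:,2]<zl+50)&(c[:,0]>530)&(c[:,0]<1000)&(c[:,1]<-250)&(c[:,1]>-800)
        if m.sum()<5: continue
        Q=c[m]; r=np.hypot(Q[:,0]-584,Q[:,1]+382); i=r.argmin()
        print(n,zl,m.sum(),"nearest",Q[i].round(),r[i].round(), "xmin",Q[Q[:,0].argmin()].round())
E
```

```text
top 100 13002 nearest [ 696. -420.  110.] 118.0 xmin [ 685. -756.  106.]
top 150 5637 nearest [ 699. -423.  151.] 122.0 xmin [ 689. -735.  152.]
top 200 4957 nearest [ 702. -423.  206.] 125.0 xmin [ 695. -699.  207.]
top 250 4460 nearest [ 707. -419.  250.] 129.0 xmin [ 699. -650.  258.]
top 300 3322 nearest [ 710. -422.  300.] 132.0 xmin [ 704. -618.  305.]
top 350 2878 nearest [ 714. -419.  354.] 135.0 xmin [ 708. -605.  352.]
scene 100 13253 nearest [ 698. -421.  104.] 121.0 xmin [ 698. -424.  105.]
scene 150 4477 nearest [ 701. -422.  151.] 124.0 xmin [ 701. -424.  154.]
scene 200 3467 nearest [ 705. -422.  205.] 128.0 xmin [ 705. -422.  205.]
scene 250 4548 nearest [ 709. -422.  251.] 131.0 xmin [ 709. -424.  258.]
scene 300 3544 nearest [ 712. -422.  302.] 134.0 xmin [ 712. -422.  302.]
scene 350 2952 nearest [ 715. -423.  350.] 137.0 xmin [ 710. -636.  383.]
scene 400 141 nearest [ 841. -383.  400.] 257.0 xmin [ 841. -383.  400.]
```

>>> jog_arm:
  steps:
    - [30, [0, 0, -0.15], [0, 0, 0]]
    - [30, [0, 0, -0.35], [0, 0, 0]]
    - [30, [0.02, 0, -0.55], [0, 0, 0]]
    - [30, [0.15, -0.03, -0.66], [0, 0, 0]]
    - [30, [0.35, -0.07, -0.66], [0, 0, 0]]
    - [30, [0.55, -0.11, -0.66], [0, 0, 0]]
    - [30, [0.75, -0.15, -0.66], [0, 0, 0]]
    - [30, [0.9, -0.18, -0.66], [0, 0, 0]]
    - [30, [0.9, -0.18, -0.66], [0, 0, 0]]
    - [30, [0.9, -0.18, -0.66], [0, 0, 0]]

```text
time_s: 5.12
eef_pos: [542.1, -306.6, 200.5]
tool_rot: [[0.281, -0.96, 0.003], [-0.96, -0.281, -0.001], [0.002, -0.003, -1.0]]
wrist_force: [1.7, 0.5, -1.2]
finger_gap: 48.2
```

```bash
python3 - <<'E'
from wr import *
p,s,im,d,c=wrist("w4")
print(s["joint_pos"].round(1),s["tool_rot"].round(3),circ(c,584,-382,42,77,3))
E
```

```text
5.125 [ 542.1 -306.6  200.5] [ 1.7  0.5 -1.2] 48.23249363967185
[  12.5   39.    24.1   95.3  -19.8   49.7 -119. ] [[ 0.281 -0.96   0.003]
 [-0.96  -0.281 -0.001]
 [ 0.002 -0.003 -1.   ]] (array([ 583.8, -382.5]), 36.6, 4214, (array([ 584., -382.]), np.float64(42.0)))
```

View pics/w4.png

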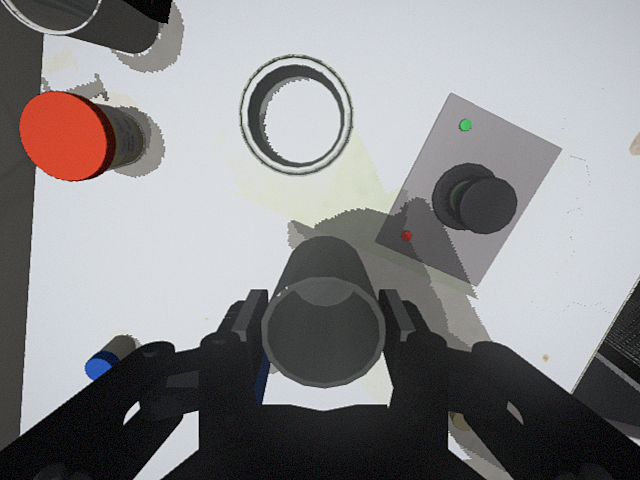

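```bash
python3 - <<'E'
from wr import *
f=dict(np.load("w4.npz"));p=f;d=f["d"]
v,u=np.mgrid[:480,:640];K=p["mtx"];T=p["extrinsics"]
c=np.stack([(u-K[0,2])/K[0,0]*d,(v-K[1,2])/K[1,1]*d,d],-1)@T[:3,:3].T+T[:3,3]
m=((np.hypot(c[...,0]-584,c[...,1]+382)<44)&(c[...,2]>76)&(c[...,2]<80)).astype(np.uint8)
cs,_=cv2.findContours(m,cv2.RETR_CCOMP,cv2.CHAIN_APPROX_NONE)
for q in sorted(cs,key=len)[-2:]:
    e=cv2.fitEllipse(q); print(len(q),np.round(e[0],1),np.round(e[1],1),ray(p,*e[0],77).round(1))
    w=np.array([ray(p,a,b,77)[:2] for a,b in q[:,0]],np.float32); print(cv2.minEnclosingCircle(w))
print(T.round(3)[:3,3])
# cup rim in hand
h=f["P"][2]-67.6+68
m=(np.hypot(c[...,0]-f["P"][0],c[...,1]-f["P"][1])<35)&(abs(c[...,2]-h)<4)
print(h,m.sum()); w=c[m][:,:2].astype(np.float32);print(cv2.minEnclosingCircle(w),f["P"])
m=(c[...,2]>108)&(c[...,2]<116)&(np.hypot(c[...,0]-455,c[...,1]+365)<30);w=c[m][:,:2].astype(np.float32);print(cv2.minEnclosingCircle(w))
E
```

```text
301 [295.2 115.5] [ 96.6 102.9] [ 583.9 -385.3   77. ]
((583.9402465820312, -383.9976501464844), 33.097694396972656)
322 [295.2 114.9] [107.6 114.6] [ 583.9 -385.6   77. ]
((583.4510498046875, -384.12457275390625), 36.186988830566406)
[ 561.139 -375.743  321.856]
200.94060083901513 4316
((543.937255859375, -313.0903015136719), 34.305335998535156) [ 542.05668583 -306.55044786  200.54060084]
((455.11676025390625, -366.81976318359375), 17.967233657836914)
```

```bash
python3 - <<'E'
from wr import *
f=dict(np.load("w4.npz"));p=f
for n,q in [("rim front",[(323.5,387)]),("rim back",[(323.5,276)]),("l",[(261,330)]),("r",[(386,330)])]:
    print(n,(f["R"].T@(ray(p,*q[0],200.9)-f["P"])).round(1))
w=np.array([ray(p,*(np.array([295.2,115.5])+np.array([0,0])),77)])
E
python3 - <<'E'
import cv2
im=cv2.imread('pics/w4.png');cv2.imwrite('pics/w4c.png',cv2.resize(im[230:420,230:420],None,fx=3,fy=3))
E
```

```text
rim front [-25.9   1.   -0.4]
rim back [23.1  1.  -0.3]
l [  0.4 -23.4  -0.3]
r [ 0.5 25.4 -0.4]
```

View pics/w4c.png

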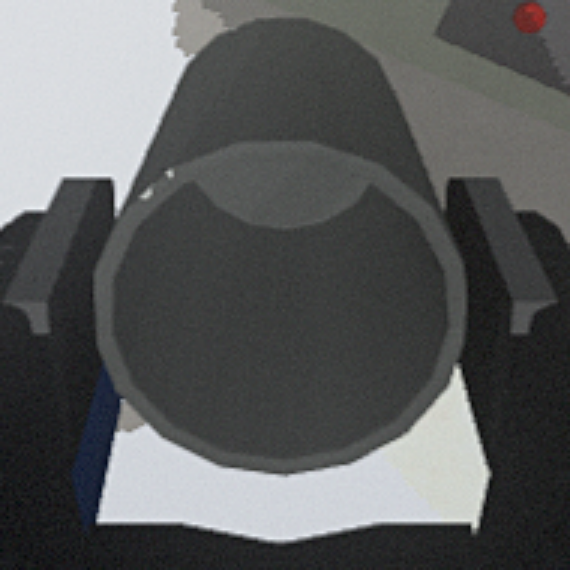

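>>> jog_arm:
  steps:
    - [30, [0.2, -0.04, 0], [0, 0, 0]]
    - [30, [0.35, -0.08, 0], [0, 0, 0]]
    - [30, [0.43, -0.095, 0.1], [0, 0, 0]]
    - [30, [0.43, -0.095, 0.2], [0, 0, 0]]
    - [30, [0.43, -0.095, 0.2], [0, 0, 0]]
    - [30, [0.43, -0.095, 0.2], [0, 0, 0]]

```text
time_s: 5.92
eef_pos: [584.9, -382.2, 161.1]
tool_rot: [[0.283, -0.959, 0.003], [-0.959, -0.283, -0.0], [0.001, -0.003, -1.0]]
wrist_force: [0.1, 0.1, -0.7]
finger_gap: 48.2
```

```bash
python3 - <<'E'
from wr import *
p,s,im,d,c=wrist("w5")
im2,d2=bot.get_image("scene");cv2.imwrite("pics/s5.png",cv2.resize(im2[130:330,100:340,::-1],None,fx=3,fy=3))
im2,d2=bot.get_image("top");cv2.imwrite("pics/t5.png",im2[:,:,::-1])
print(s["joint_pos"].round(1))
E
```

```text
5.925 [ 584.9 -382.2  161.1] [ 0.1  0.1 -0.7] 48.173207631804516
[  18.8   47.5   22.7   83.6  -21.    52.9 -116. ]
```

View pics/w5.png

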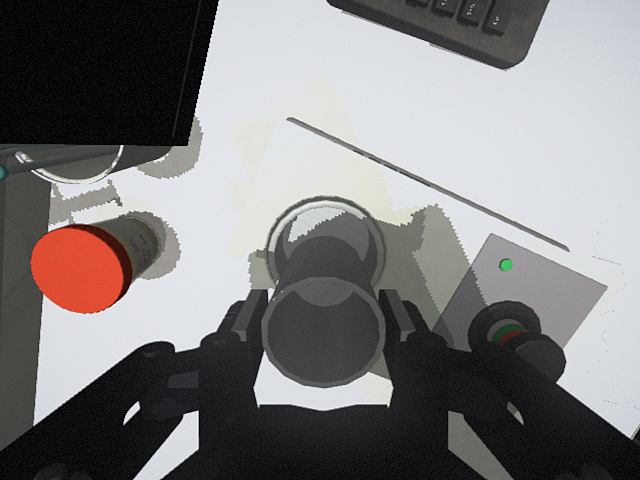

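View pics/s5.png

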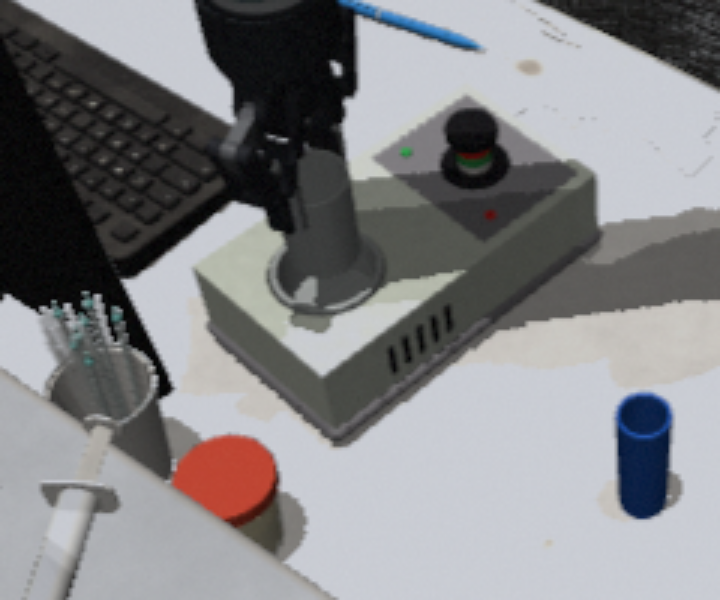

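```bash
python3 - <<'E'
from wr import *
f=dict(np.load("w5.npz"));p=f
for q,z in [((267.5,243),77),((385,243),77),((326,195.5),77),((326,199.5),77),((261,330),161.5),((386,330),161.5),((323.5,387),161.5),((323.5,276),161.5)]:
    print(q,(f["R"].T@(ray(p,*q,z)-f["P"])).round(1))
im=cv2.imread('pics/w5.png');cv2.imwrite('pics/w5c.png',cv2.resize(im[180:400,240:410],None,fx=3,fy=2.7))
E
```

```text
(267.5, 243) [ 10.7 -33.4  84.2]
(385, 243) [10.8 38.9 84. ]
(326, 195.5) [40.1  2.6 84.2]
(326, 199.5) [37.7  2.6 84.1]
(261, 330) [  0.5 -23.5  -0.3]
(386, 330) [ 0.6 25.4 -0.5]
(323.5, 387) [-25.9   1.   -0.4]
(323.5, 276) [23.1  1.  -0.4]
```

View pics/w5c.png

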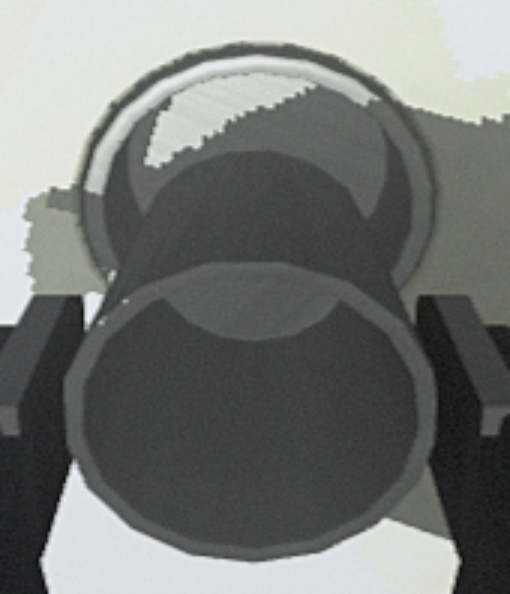

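>>> jog_arm:
  steps:
    - [30, [0.018, 0.006, 0.03], [0, 0, 0]]
    - [30, [0.018, 0.006, 0.1], [0, 0, 0]]
    - [30, [0.018, 0.006, 0.18], [0, 0, 0]]
    - [30, [0.018, 0.006, 0.24], [0, 0, 0]]
    - [30, [0.018, 0.006, 0.26], [0, 0, 0]]
    - [30, [0.018, 0.006, 0.27], [0, 0, 0]]
    - [30, [0.018, 0.006, 0.27], [0, 0, 0]]

```text
time_s: 6.95
eef_pos: [585.5, -387.1, 108.1]
tool_rot: [[0.282, -0.959, 0.005], [-0.959, -0.282, -0.002], [0.003, -0.004, -1.0]]
wrist_force: [-0.3, -0.1, -0.4]
finger_gap: 48.1
```

>>> jog_arm:
  steps:
    - [30, [0, 0, 0.01], [0, 0, 0]]
    - [30, [0, 0, 0.018], [0, 0, 0]]
    - [30, [0, 0, 0.018], [0, 0, 0]]

```text
time_s: 7.32
eef_pos: [585.7, -387.3, 104.8]
tool_rot: [[0.282, -0.959, 0.006], [-0.959, -0.282, -0.002], [0.004, -0.005, -1.0]]
wrist_force: [0.1, -0.5, 0.0]
finger_gap: 48.1
```

>>> jog_arm:
  steps:
    - [30, [0, 0, 0.005], [0, 0, 0]]
    - [30, [0, 0, 0.008], [0, 0, 0]]
    - [30, [0, 0, 0.008], [0, 0, 0]]

```text
time_s: 7.7
eef_pos: [585.7, -387.6, 104.7]
tool_rot: [[0.282, -0.959, 0.006], [-0.959, -0.282, -0.002], [0.004, -0.005, -1.0]]
wrist_force: [-1.7, 1.0, 8.8]
finger_gap: 48.3
```

>>> jog_arm:
  steps:
    - [60, [0, 0, 0], [0, 0, 0]]
    - [75, [0, 0, 0], [0, 0, 0]]
    - [75, [0, 0, 0], [0, 0, 0]]
    - [75, [0, 0, 0], [0, 0, 0]]
    - [75, [0, 0, -0.1], [0, 0, 0]]
    - [75, [0, 0, -0.3], [0, 0, 0]]
    - [75, [0, 0, -0.5], [0, 0, 0]]
    - [75, [-0.2, 0, -0.6], [0, 0, 0]]
    - [75, [-0.4, 0, -0.6], [0, 0, 0]]
    - [75, [-0.4, 0, -0.6], [0, 0, 0]]

```text
time_s: 8.95
eef_pos: [562.9, -306.8, 226.1]
tool_rot: [[0.286, -0.958, 0.008], [-0.958, -0.286, 0.0], [0.002, -0.008, -1.0]]
wrist_force: [0.2, -0.4, 0.4]
finger_gap: 75.0
```

```bash
python3 - <<'E'
from wr import *
p,s,im,d,c=wrist("w6")
print(s["joint_pos"].round(1), circ(c,584,-384,30,105,4),s["tool_rot"].round(3))
E
```

```text
8.95 [ 562.9 -306.8  226.1] [ 0.2 -0.4  0.4] 75.04443547193507
[  11.8   38.8   24.7   91.   -19.2   54.1 -120.5] (array([ 584.6, -386.7]), 23.0, 1185, (array([ 584.6, -386.7]), np.float64(24.9))) [[ 0.286 -0.958  0.008]
 [-0.958 -0.286  0.   ]
 [ 0.002 -0.008 -1.   ]]
```

View pics/w6.png

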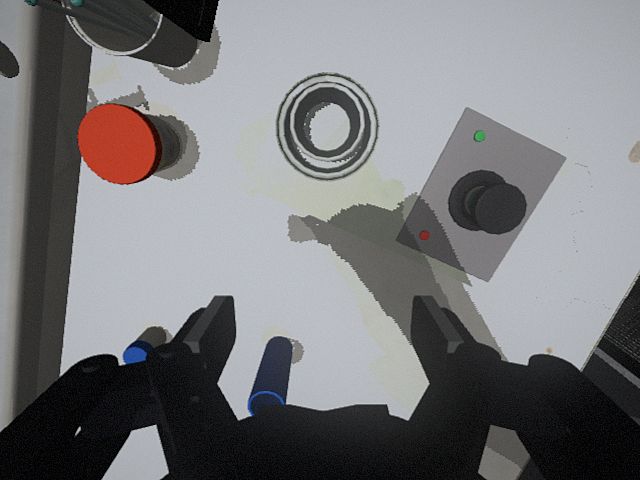

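>>> jog_arm:
  steps:
    - [65, [-0.25, -0.08, 0], [0, 0, 0]]
    - [65, [-0.5, -0.16, 0], [0, 0, 0]]
    - [65, [-0.7, -0.22, 0.1], [0, 0, 0]]
    - [65, [-0.77, -0.255, 0.2], [0, 0, 0]]
    - [65, [-0.77, -0.255, 0.2], [0, 0, 0]]
    - [65, [-0.77, -0.255, 0.2], [0, 0, 0]]

```text
time_s: 9.75
eef_pos: [569.0, -149.8, 186.8]
tool_rot: [[0.282, -0.959, 0.01], [-0.959, -0.282, -0.005], [0.007, -0.008, -1.0]]
wrist_force: [-0.2, -1.1, 0.2]
finger_gap: 65.0
```

```bash
python3 - <<'E'
from wr import *
p,s,im,d,c=wrist("w7")
r=circ(c,567.3,-144,30,92,5)
print(s["joint_pos"].round(1), r,(s["tool_rot"].T@(np.array([*r[3][0],91])-s["eef_pos"])/200).round(3))
E
```

```text
9.75 [ 569.  -149.8  186.8] [-0.2 -1.1  0.2] 64.95404511460524
[  -3.4   37.4   24.4  102.   -20.9   44.5 -132. ] (array([ 567.8, -144.5]), 15.4, 731, (array([ 567.8, -144. ]), np.float64(17.0))) [-0.033  0.001  0.479]
```

View pics/w7.png

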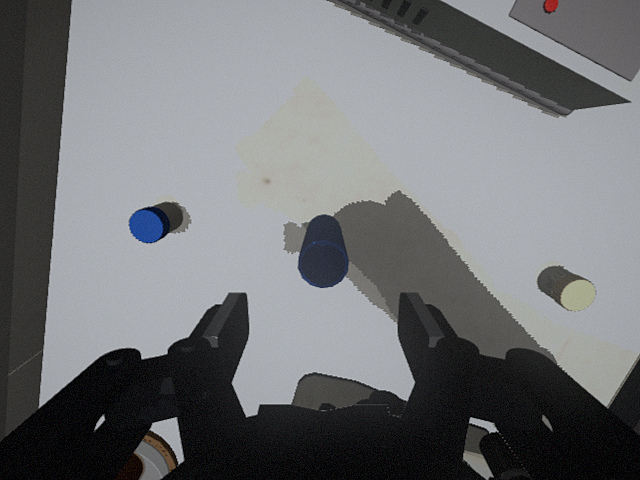

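>>> jog_arm:
  steps:
    - [65, [-0.033, 0, 0.1], [-0.005, -0.005, 0]]
    - [65, [-0.033, 0, 0.3], [-0.005, -0.005, 0]]
    - [65, [-0.033, 0, 0.42], [-0.005, -0.005, 0]]
    - [65, [-0.033, 0, 0.48], [-0.005, -0.005, 0]]
    - [65, [-0.033, 0, 0.48], [-0.005, -0.005, 0]]
    - [20, [-0.033, 0, 0.48], [-0.005, -0.005, 0]]
    - [20, [-0.033, 0, 0.48], [-0.005, -0.005, 0]]
    - [20, [-0.033, 0, 0.48], [-0.005, -0.005, 0]]
    - [20, [-0.033, 0, 0.48], [-0.005, -0.005, 0]]
    - [20, [-0.033, 0, 0.48], [-0.005, -0.005, 0]]
  newtons: 30

```text
time_s: 11.05
eef_pos: [568.8, -144.3, 92.0]
tool_rot: [[0.282, -0.96, 0.002], [-0.96, -0.282, 0.0], [0.0, -0.002, -1.0]]
wrist_force: [0.4, 0.6, 6.2]
finger_gap: 32.2
```

```bash
python3 - <<'E'
from wr import *
p,s,im,d,c=wrist("w8")
print(s["joint_pos"].round(1),s["tool_rot"].round(3))
E
```

```text
11.05 [ 568.8 -144.3   92. ] [0.4 0.6 6.2] 32.21753277880176
[  -0.7   44.9   19.7  105.1  -25.2   34.1 -128.9] [[ 0.282 -0.96   0.002]
 [-0.96  -0.282  0.   ]
 [ 0.    -0.002 -1.   ]]
```

View pics/w8.png

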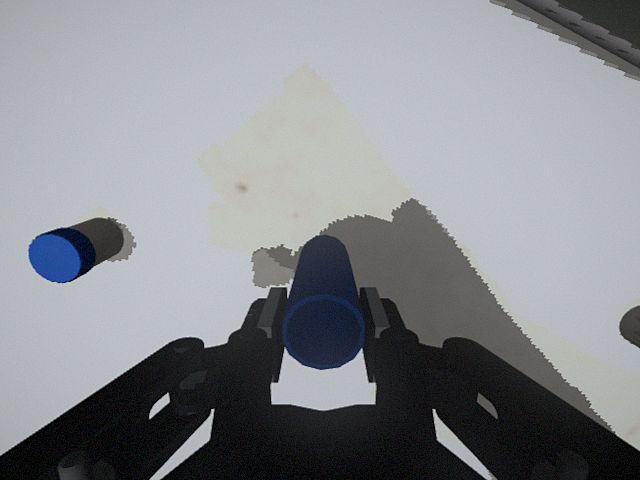

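>>> jog_arm:
  steps:
    - [20, [0, 0, -0.15], [0, 0, 0]]
    - [20, [0, 0, -0.35], [0, 0, 0]]
    - [20, [0, 0, -0.55], [0, 0, 0]]
    - [20, [0.1, 0.02, -0.74], [0, 0, 0]]
    - [20, [0.3, 0.06, -0.75], [0, 0, 0]]
    - [20, [0.5, 0.11, -0.75], [0, 0, 0]]
    - [20, [0.7, 0.15, -0.75], [0, 0, 0]]
    - [20, [0.8, 0.18, -0.75], [0, 0, 0]]
    - [20, [0.8, 0.18, -0.75], [0, 0, 0]]
    - [20, [0.8, 0.18, -0.75], [0, 0, 0]]

```text
time_s: 12.35
eef_pos: [579.3, -305.6, 241.6]
tool_rot: [[0.284, -0.959, 0.002], [-0.959, -0.284, 0.003], [-0.002, -0.003, -1.0]]
wrist_force: [1.0, 1.5, -1.2]
finger_gap: 31.6
```

```bash
python3 - <<'E'
from wr import *
p,s,im,d,c=wrist("w9")
r=circ(c,584.6,-386.5,30,105,4);print(r,s["tool_rot"].round(3))
for q in [(282.5,331),(364,331),(323,368.5),(323,294)]: print((s["tool_rot"].T@(ray(p,*q,s["eef_pos"][2])-s["eef_pos"])).round(1))
E
```

```text
12.35 [ 579.3 -305.6  241.6] [ 1.   1.5 -1.2] 31.616969192032357
(array([ 584.8, -386.7]), 23.0, 1018, (array([ 584.7, -386.8]), np.float64(24.9))) [[ 0.284 -0.959  0.002]
 [-0.959 -0.284  0.003]
 [-0.002 -0.003 -1.   ]]
[ -0.2 -15.1   0. ]
[-0.1 16.9 -0. ]
[-17.3   0.8   0. ]
[15.7  0.8 -0. ]
```

View pics/w9.png

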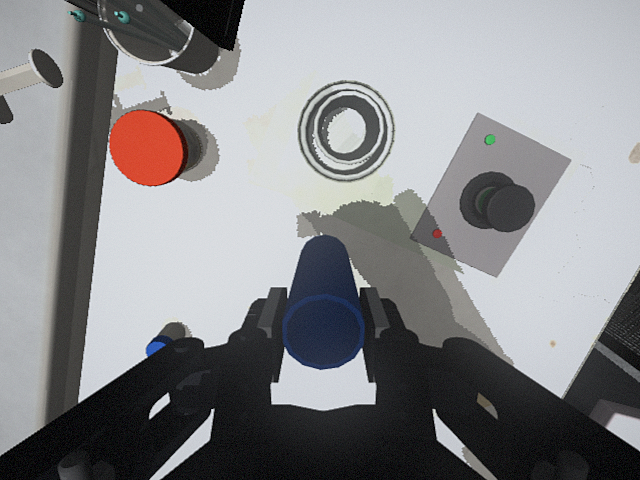

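>>> jog_arm:
  steps:
    - [20, [0.2, 0.04, 0], [0, 0, 0]]
    - [20, [0.35, 0.075, 0], [0, 0, 0]]
    - [20, [0.4, 0.086, 0.05], [0, 0, 0]]
    - [20, [0.4, 0.086, 0.1], [0, 0, 0]]
    - [20, [0.4, 0.086, 0.1], [0, 0, 0]]
    - [20, [0.4, 0.086, 0.1], [0, 0, 0]]

```text
time_s: 13.15
eef_pos: [586.4, -385.4, 221.4]
tool_rot: [[0.286, -0.958, 0.002], [-0.958, -0.286, 0.004], [-0.003, -0.003, -1.0]]
wrist_force: [-0.2, 0.7, -0.5]
finger_gap: 32.0
```

```bash
python3 - <<'E'
from wr import *
p,s,im,d,c=wrist("w10")
print(s["tool_rot"].round(3),s["joint_pos"].round(1))
im2,d2=bot.get_image("scene");cv2.imwrite("pics/s10.png",cv2.resize(im2[100:300,100:340,::-1],None,fx=3,fy=3))
cv2.imwrite("pics/w10c.png",cv2.resize(im[180:400,220:420,::-1],None,fx=2.7,fy=2.7))
E
```

```text
13.15 [ 586.4 -385.4  221.4] [-0.2  0.7 -0.5] 31.986112810423315
[[ 0.286 -0.958  0.002]
 [-0.958 -0.286  0.004]
 [-0.003 -0.003 -1.   ]] [  18.3   44.4   24.6   79.9  -19.9   60.  -116.7]
```

View pics/w10c.png

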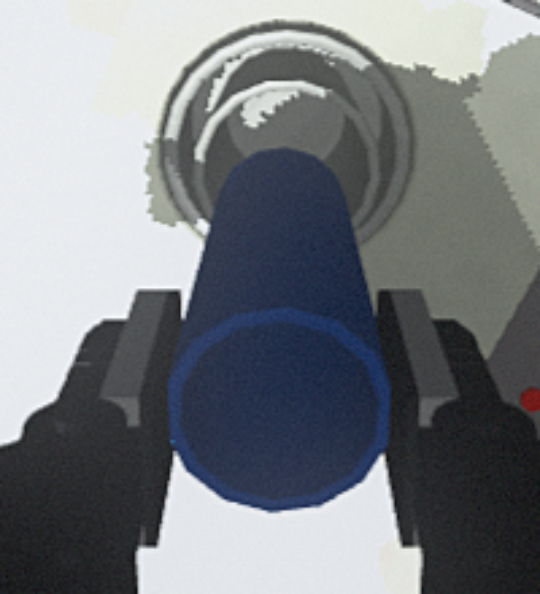

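View pics/s10.png

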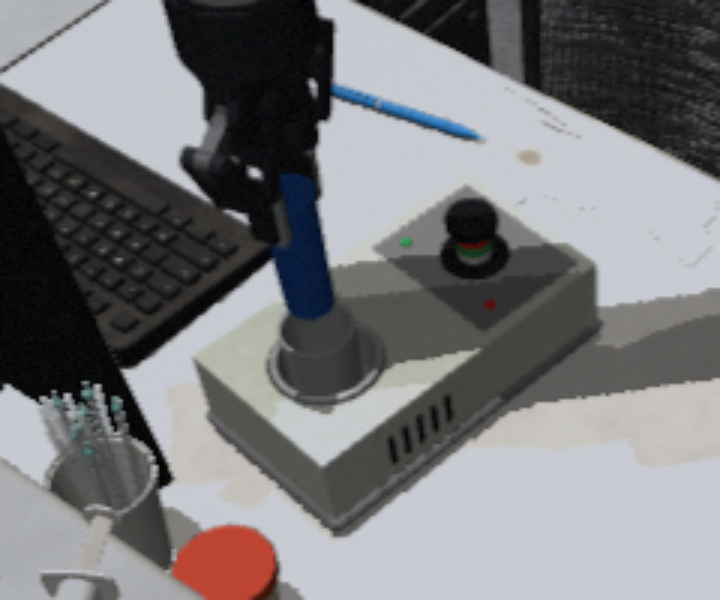

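```bash
python3 - <<'E'
from wr import *
f=dict(np.load("w10.npz"));p=f
for n,q,z in [("st l",(292.4,240),105),("st r",(361,240),105),("st far",(325,210),105),("foot far",(323,234.8),129.4),("rimL",(282.5,331),221.4),("rimR",(364.5,331),221.4)]:
    print(n,(f["R"].T@(ray(p,*q,z)-f["P"])).round(1))
E
```

```text
st l [  3.4 -21.  116.5]
st r [  3.4  27.8 116.3]
st far [ 25.    2.2 116.4]
foot far [13.9  0.8 92. ]
rimL [ -0.2 -15.1   0.1]
rimR [-0.1 17.1 -0. ]
```

>>> jog_arm:
  steps:
    - [20, [0.008, 0.008, 0.02], [0, 0, 0]]
    - [20, [0.008, 0.008, 0.06], [0, 0, 0]]
    - [20, [0.008, 0.008, 0.1], [0, 0, 0]]
    - [20, [0.008, 0.008, 0.15], [0, 0, 0]]
    - [20, [0.008, 0.008, 0.15], [0, 0, 0]]

```text
time_s: 13.88
eef_pos: [584.7, -387.5, 190.5]
tool_rot: [[0.285, -0.958, 0.001], [-0.958, -0.285, 0.004], [-0.004, -0.002, -1.0]]
wrist_force: [-0.1, -0.5, -0.7]
finger_gap: 32.1
```

```bash
python3 - <<'E'
from wr import *
p,s,im,d,c=wrist("w11")
cv2.imwrite("pics/w11c.png",cv2.resize(im[180:400,220:420,::-1],None,fx=2.7,fy=2.7))
E
```

```text
13.875 [ 584.7 -387.5  190.5] [-0.1 -0.5 -0.7] 32.13231147896641
```

View pics/w11c.png

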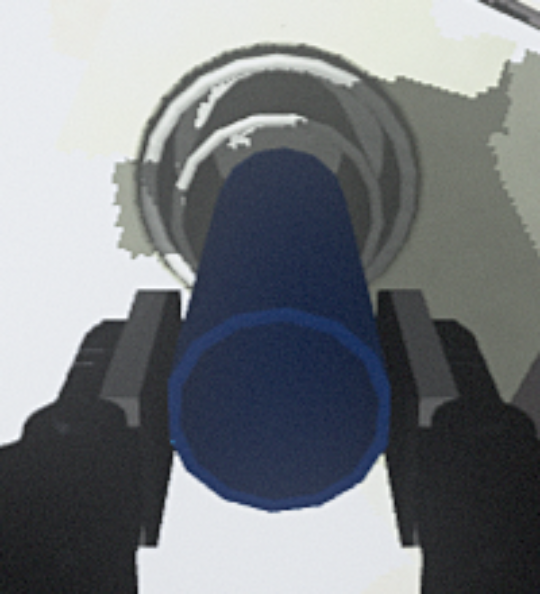

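>>> jog_arm:
  steps:
    - [20, [0, 0, 0.06], [0, 0, 0]]
    - [20, [0, 0, 0.12], [0, 0, 0]]
    - [20, [0, 0, 0.18], [0, 0, 0]]
    - [20, [0, 0, 0.24], [0, 0, 0]]
    - [20, [0, 0, 0.27], [0, 0, 0]]
    - [20, [0, 0, 0.275], [0, 0, 0]]
    - [20, [0, 0, 0.275], [0, 0, 0]]

```text
time_s: 14.8
eef_pos: [585.3, -388.0, 136.5]
tool_rot: [[0.285, -0.958, 0.002], [-0.958, -0.285, 0.003], [-0.002, -0.003, -1.0]]
wrist_force: [0.1, 0.0, -1.1]
finger_gap: 31.9
```

>>> jog_arm:
  steps:
    - [20, [0, 0, 0.01], [0, 0, 0]]
    - [20, [0, 0, 0.015], [0, 0, 0]]
    - [20, [0, 0, 0.02], [0, 0, 0]]
    - [20, [0, 0, 0.02], [0, 0, 0]]

```text
time_s: 15.3
eef_pos: [585.5, -388.1, 133.1]
tool_rot: [[0.285, -0.958, 0.003], [-0.958, -0.285, 0.003], [-0.002, -0.003, -1.0]]
wrist_force: [-0.9, 0.7, 3.5]
finger_gap: 31.8
```

Contact is felt at the expected height, so I'll release slowly and rise.

>>> jog_arm:
  steps:
    - [40, [0, 0, 0], [0, 0, 0]]
    - [50, [0, 0, 0], [0, 0, 0]]
    - [60, [0, 0, 0], [0, 0, 0]]
    - [60, [0, 0, 0], [0, 0, 0]]
    - [60, [0, 0, -0.1], [0, 0, 0]]
    - [60, [0, 0, -0.3], [0, 0, 0]]
    - [60, [0, 0, -0.5], [0, 0, 0]]
    - [30, [-0.2, 0, -0.55], [0, 0, 0]]
    - [0, [-0.4, 0, -0.55], [0, 0, 0]]
    - [0, [-0.4, 0, -0.55], [0, 0, 0]]

```text
time_s: 16.55
eef_pos: [562.9, -308.0, 245.0]
tool_rot: [[0.289, -0.957, 0.004], [-0.957, -0.289, 0.005], [-0.004, -0.006, -1.0]]
wrist_force: [0.5, -0.4, 0.3]
finger_gap: 5.1
```

```bash
python3 - <<'E'
from wr import *
p,s,im,d,c=wrist("w12")
print(s["tool_rot"].round(3),s["joint_pos"].round(1))
print("steel",circ(c,584.6,-386.5,30,105,3),"blue",circ(c,584.6,-386.5,30,133,3),"btn",circ(c,455,-366,30,112,4))
im2,d2=bot.get_image("scene");cv2.imwrite("pics/s12.png",cv2.resize(im2[100:300,100:340,::-1],None,fx=3,fy=3))
E
```

```text
16.55 [ 562.9 -308.   245. ] [ 0.5 -0.4  0.3] 5.066897126642834
[[ 0.289 -0.957  0.004]
 [-0.957 -0.289  0.005]
 [-0.004 -0.006 -1.   ]] [  11.5   37.9   25.6   89.4  -18.9   56.9 -120.4]
steel (array([ 584.6, -386.6]), 22.6, 1033, (array([ 584.8, -386.8]), np.float64(24.8))) blue (array([ 584.5, -387.7]), 15.4, 679, (array([ 584.5, -387.7]), np.float64(17.0))) btn (array([ 455.9, -366.9]), 12.7, 1868, (array([ 455.3, -366.9]), np.float64(18.0)))
```

View pics/w12.png

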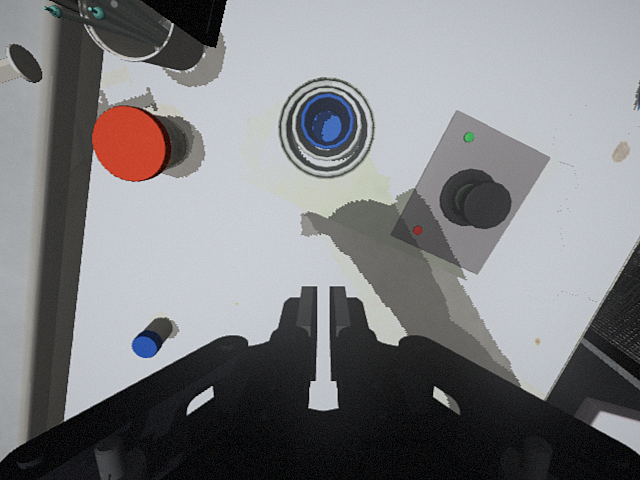

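View pics/s12.png

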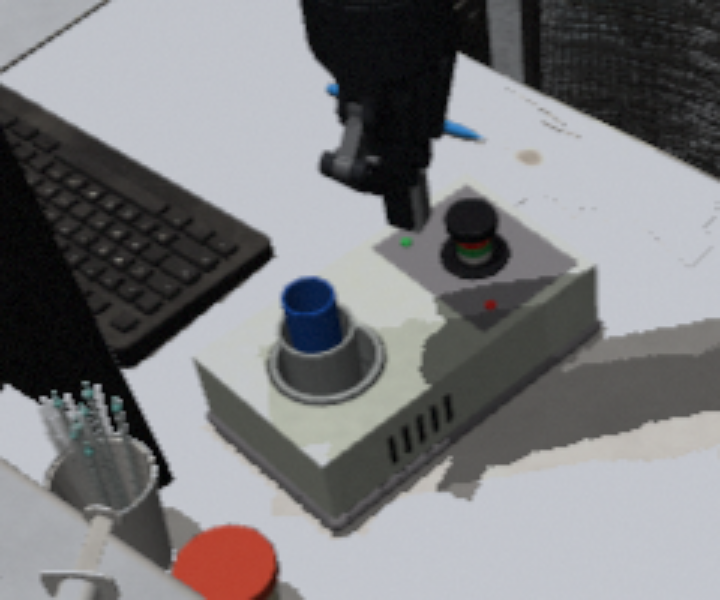

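>>> jog_arm:
  steps:
    - [0, [0.04, 0.2, 0], [0, 0, 0]]
    - [0, [0.08, 0.4, 0], [0, 0, 0]]
    - [0, [0.12, 0.55, 0.1], [0, 0, 0]]
    - [0, [0.12, 0.6, 0.25], [0, 0, 0]]
    - [0, [0.12, 0.6, 0.4], [0, 0, 0]]
    - [0, [0.12, 0.6, 0.4], [0, 0, 0]]
    - [0, [0.12, 0.6, 0.4], [0, 0, 0]]

```text
time_s: 17.52
eef_pos: [455.6, -370.8, 165.2]
tool_rot: [[0.285, -0.959, 0.006], [-0.959, -0.285, -0.001], [0.002, -0.006, -1.0]]
wrist_force: [0.7, 0.8, 0.1]
finger_gap: -0.0
```

```bash
python3 - <<'E'
from wr import *
p,s,im,d,c=wrist("w13")
print("btn",circ(c,455,-366,30,112,4),s["joint_pos"].round(1))
im2,d2=bot.get_image("scene");cv2.imwrite("pics/s13.png",cv2.resize(im2[100:300,140:380,::-1],None,fx=3,fy=3))
E
```

```text
17.525 [ 455.6 -370.8  165.2] [0.7 0.8 0.1] -0.006402972767878274
btn (array([ 455.5, -369.6]), 12.0, 2049, (array([ 454.8, -367. ]), np.float64(17.9))) [  22.3   38.9   22.7  102.8  -21.5   42.2 -107. ]
```

View pics/w13.png

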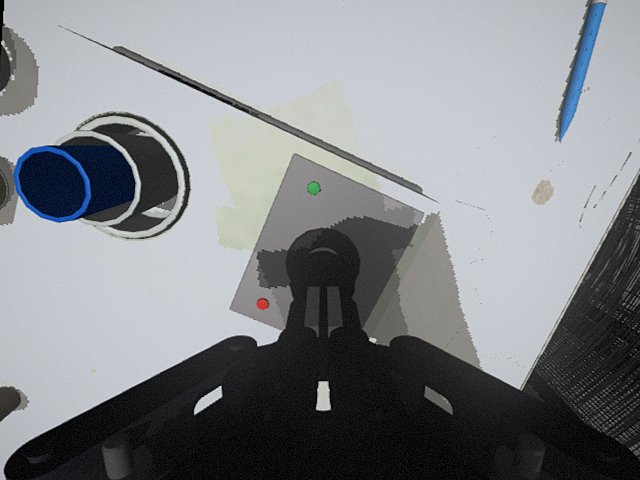

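View pics/s13.png

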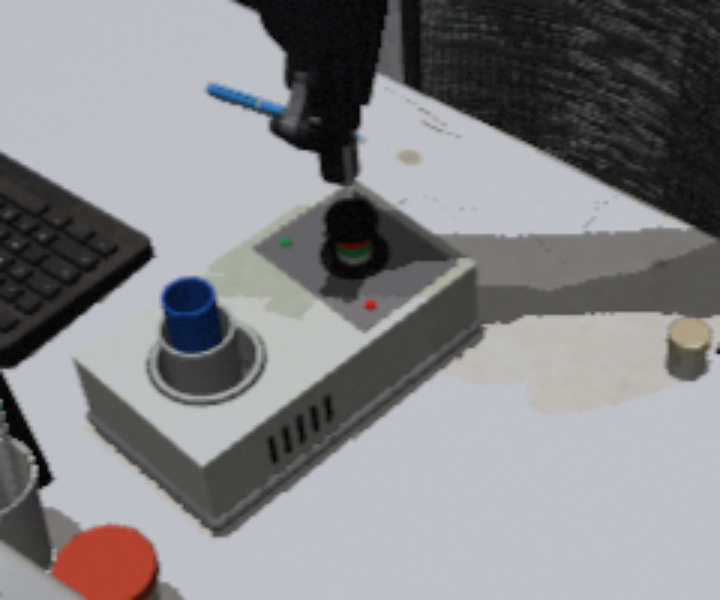

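>>> jog_arm:
  steps:
    - [0, [-0.02, 0, 0.05], [0, 0, 0]]
    - [0, [-0.02, 0, 0.1], [0, 0, 0]]
    - [0, [-0.02, 0, 0.13], [0, 0, 0]]
    - [0, [-0.02, 0, 0.13], [0, 0, 0]]
    - [0, [-0.02, 0, 0.13], [0, 0, 0]]

```text
time_s: 18.25
eef_pos: [455.0, -366.7, 139.6]
tool_rot: [[0.285, -0.958, 0.007], [-0.958, -0.285, -0.001], [0.003, -0.006, -1.0]]
wrist_force: [0.2, -0.8, -0.2]
finger_gap: 0.3
```

```bash
python3 - <<'E'
from wr import *
s=bot.observe();print(s["eef_pos"],s["wrist_force"])
im2,d2=bot.get_image("scene");cv2.imwrite("pics/s14.png",cv2.resize(im2[140:220,210:310,::-1],None,fx=6,fy=6,interpolation=2))
E
```

```text
[ 454.98303668 -366.74513904  139.59444679] [ 0.19908639 -0.83287027 -0.23889527]
```

View pics/s14.png

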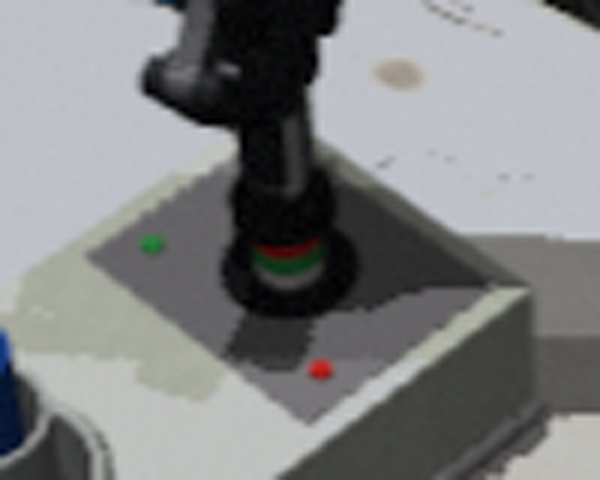

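>>> jog_arm:
  steps:
    - [0, [0, 0, 0.015], [0, 0, 0]]
    - [0, [0, 0, 0.03], [0, 0, 0]]
    - [0, [0, 0, 0.04], [0, 0, 0]]
    - [0, [0, 0, 0.04], [0, 0, 0]]

```text
time_s: 18.8
eef_pos: [455.2, -366.9, 131.8]
tool_rot: [[0.285, -0.958, 0.007], [-0.958, -0.285, -0.001], [0.003, -0.007, -1.0]]
wrist_force: [-0.3, -0.6, 2.3]
finger_gap: 0.0
```

>>> jog_arm:
  steps:
    - [0, [0, 0, 0.008], [0, 0, 0]]
    - [0, [0, 0, 0.016], [0, 0, 0]]
    - [0, [0, 0, 0.025], [0, 0, 0]]
    - [0, [0, 0, 0.025], [0, 0, 0]]

```text
time_s: 19.3
eef_pos: [455.2, -366.9, 126.8]
tool_rot: [[0.285, -0.958, 0.007], [-0.958, -0.285, -0.001], [0.003, -0.007, -1.0]]
wrist_force: [-0.8, -0.0, 4.9]
finger_gap: 0.2
```

```bash
python3 - <<'E'
from wr import *
im2,d2=bot.get_image("scene");cv2.imwrite("pics/s15.png",cv2.resize(im2[140:220,210:310,::-1],None,fx=6,fy=6,interpolation=2))
s=bot.observe();print(s["eef_pos"],s["wrist_force"])
E
```

```text
[ 455.23241014 -366.94681589  126.84489085] [-0.54533994  0.80896862  4.69068317]
```

View pics/s15.png

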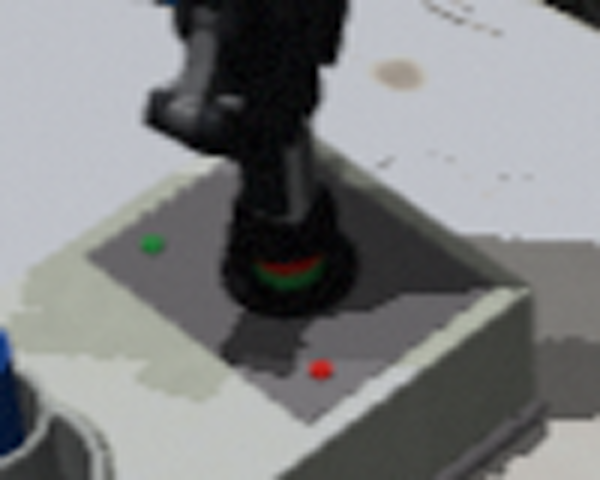

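>>> jog_arm:
  steps:
    - [0, [0, 0, 0.005], [0, 0, 0]]
    - [0, [0, 0, 0.01], [0, 0, 0]]
    - [0, [0, 0, 0.014], [0, 0, 0]]
    - [0, [0, 0, 0.014], [0, 0, 0]]

```text
time_s: 19.85
eef_pos: [455.2, -366.9, 124.1]
tool_rot: [[0.285, -0.958, 0.007], [-0.958, -0.285, -0.001], [0.003, -0.007, -1.0]]
wrist_force: [-1.3, 0.6, 4.9]
finger_gap: -0.1
```

```bash
python3 - <<'E'
from wr import *
im2,d2=bot.get_image("scene");cv2.imwrite("pics/s16.png",cv2.resize(im2[140:220,210:310,::-1],None,fx=6,fy=6,interpolation=2))
s=bot.observe();print(s["eef_pos"],s["wrist_force"])
E
```

```text
[ 455.2358741  -366.92063673  124.14948372] [-1.8507944   1.79381065  5.93796078]
```

View pics/s16.png

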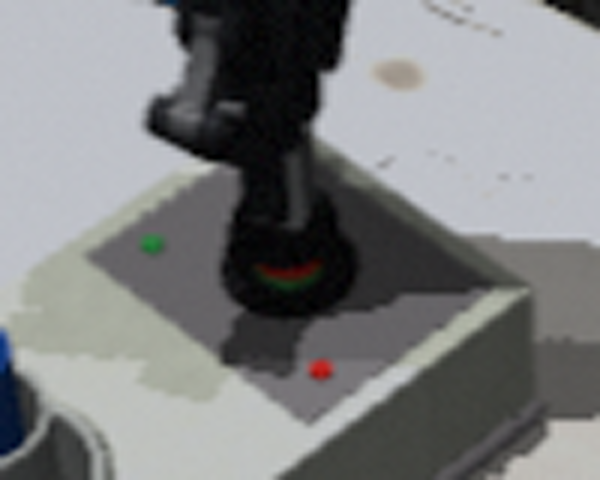

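Green is at the collar, travel is about 10 mm and the push is about 6 N. I'll hold there for about 3 s; a zero shift re-bases the target on the measured pose, and I'm using one long call so it happens only once.

>>> jog_arm:
  steps:
    - [0, [0, 0, 0.001], [0, 0, 0]]
    - [0, [0, 0, 0.001], [0, 0, 0]]
    - [0, [0, 0, 0.001], [0, 0, 0]]
    - [0, [0, 0, 0.001], [0, 0, 0]]
    - [0, [0, 0, 0.001], [0, 0, 0]]
    - [0, [0, 0, 0.001], [0, 0, 0]]
    - [0, [0, 0, 0.001], [0, 0, 0]]
    - [0, [0, 0, 0.001], [0, 0, 0]]
    - [0, [0, 0, 0.001], [0, 0, 0]]
    - [0, [0, 0, 0.001], [0, 0, 0]]
    - [0, [0, 0, 0.001], [0, 0, 0]]
    - [0, [0, 0, 0.001], [0, 0, 0]]

```text
time_s: 21.4
eef_pos: [455.2, -366.9, 124.1]
tool_rot: [[0.285, -0.958, 0.007], [-0.958, -0.285, -0.001], [0.003, -0.007, -1.0]]
wrist_force: [-0.4, 0.5, 5.5]
finger_gap: -0.3
```

>>> jog_arm:
  steps:
    - [0, [0, 0, 0], [0, 0, 0]]
    - [0, [0, 0, 0], [0, 0, 0]]
    - [0, [0, 0, 0], [0, 0, 0]]
    - [0, [0, 0, 0], [0, 0, 0]]
    - [0, [0, 0, 0], [0, 0, 0]]
    - [0, [0, 0, 0], [0, 0, 0]]
    - [0, [0, 0, 0], [0, 0, 0]]
    - [0, [0, 0, 0], [0, 0, 0]]
    - [0, [0, 0, 0], [0, 0, 0]]
    - [0, [0, 0, 0], [0, 0, 0]]
    - [0, [0, 0, 0], [0, 0, 0]]
    - [0, [0, 0, 0], [0, 0, 0]]

```text
time_s: 22.9
eef_pos: [455.2, -366.9, 124.2]
tool_rot: [[0.285, -0.958, 0.008], [-0.958, -0.285, -0.001], [0.003, -0.007, -1.0]]
wrist_force: [-1.4, 0.7, 5.5]
finger_gap: 0.2
```

```bash
python3 - <<'E'
from wr import *
p,s,im,d,c=wrist("w17")
print("steel",circ(c,584.6,-386.5,30,105,3),"blue",circ(c,584.6,-386.5,30,133,3))
im2,d2=bot.get_image("scene");cv2.imwrite("pics/s17.png",cv2.resize(im2[130:330,150:350,::-1],None,fx=3,fy=3,interpolation=2))
E
```

```text
22.9 [ 455.2 -366.9  124.2] [-1.4  0.7  5.5] 0.1681431907533151
steel (array([ 583.4, -387.1]), 21.3, 3152, (array([ 583.8, -387. ]), np.float64(25.3))) blue (array([ 579.8, -388.5]), 12.2, 901, (array([ 572.7, -388.6]), np.float64(12.8)))
```

View pics/s17.png

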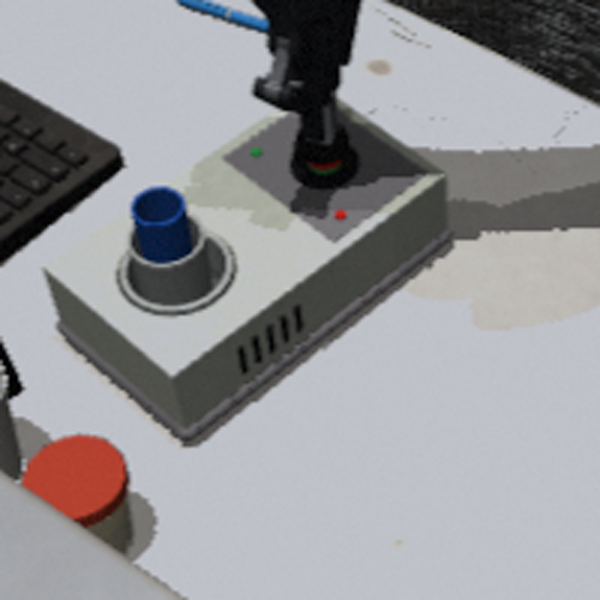

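```bash
python3 -c "
from cell import bot
print(bot.job_done()); s=bot.observe(); print(s['time_s'],s['eef_pos'],s['wrist_force'])"
```

```text
the job is handed in; nothing more can be done
None
the job is handed in; nothing more can be done
```

The job is done and handed in at about 23 s, with the fingers still holding the button pressed. No verdict is reported back.

- **Cups:** The steel cup stands in the tub and is let go. The blue cup stands inside it and is let go. After release, the wrist camera put their axes about 1 mm apart and the steel cup about 2–3 mm from the tub centre.
- **Button:** I pressed it with closed fingertips to about 10 mm travel, inferred from the tool height and a push of 5–6 N. The scene picture shows the green part of the stem at the collar. I held it for about 3 s before handing in.
- **Disagreements:** The top and wrist cameras differed by 2–4 mm on the tub and button positions, which is within the fit allowances. My last wrist fit of the blue rim was off (centre about 5–12 mm away), probably because the rim was cut off at the picture edge. The scene picture at that moment still shows both cups nested and upright.
- **Bystanders:** I never touched the three small containers. They looked unmoved in the pictures I took, though I did not re-measure them at the end.

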